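Gauge a model slab's tongue in the slot gauge

TASK

Take the slab that stands alone at the end of the drying rack and size its tongue on the slot gauge: pressing only lightly, try the foot of the tongue in the slots from the narrowest upwards, and leave the slab let go and upright in the first slot that takes the foot, fully home with the collar resting on the gauge. Never let the collar sink into a slot that is too wide, and leave the other slabs and everything else on the table where they are.

Things in the scene. Friction and masses are not known exactly. Their poses are not given: they have to be found in the camera images.
- gauge: slot gauge, fixed: aluminium block 70 (own x) x 170 (own y) mm, top 50 mm over the table, on a rubber pad (gives 1 mm per 8 N) and base 110 x 215. Five slots along own x, open at both ends, 34 mm deep, square-edged, centres 30 mm apart along own y, narrowest at -y. Origin: centre of underside. Slab home: foot in, collar's step on the gauge's top; in a wider slot the collar sinks in too.
- slot1 (a point): centre of the mouth of slot 1, at the level of the gauge's top face (50 mm over the table), 5 mm wide along own y, the narrowest; axes as the gauge
- slot2 (a point): centre of the mouth of slot 2, at the level of the gauge's top face (50 mm over the table), 9 mm wide along own y; axes as the gauge
- slot3 (a point): centre of the mouth of slot 3, at the level of the gauge's top face (50 mm over the table), 13 mm wide along own y; axes as the gauge
- slot4 (a point): centre of the mouth of slot 4, at the level of the gauge's top face (50 mm over the table), 17 mm wide along own y; axes as the gauge
- slot5 (a point): centre of the mouth of slot 5, at the level of the gauge's top face (50 mm over the table), 21 mm wide along own y, the widest; axes as the gauge
- rack: wooden drying rack, fixed, 100 (own x) x 205 (own y) x 75 mm high: floor 10 thick, two slotted cheeks guide the slabs' side edges (grooves 27 wide, 48 clear between cheeks along x). Grooves at own y -70, -35, 0, 35, 70: lone slab at -70, -35 is empty, the others at 0, 35, 70. Slabs stand on the floor, their x along the rack's x. Origin: centre of underside.
- lone_groove (a point): the rack's floor in the middle of the groove where the lone slab stands, 10 mm over the table; axes as the rack
- slab_a_mid (a point): model slab (4 look alike) on edge. Body 70 (own x) x 24 thick (own y) x 74 tall; under it a stepped tongue, 50 wide, lower edges rounded 1.5: collar 12 long, then foot 18 long, 4 thinner. Foot thickness unknown, 4 to 20, differs per slab: 1 mm under one of the slot widths. Point: centre, half-way up its 104 mm (foot bottom 52 lower, collar's step 34 lower); z up. 0.1 kg, firm. Any of the 4 may be the lone one.
- slab_b_mid (a point): model slab (4 look alike) on edge. Body 70 (own x) x 24 thick (own y) x 74 tall; under it a stepped tongue, 50 wide, lower edges rounded 1.5: collar 12 long, then foot 18 long, 4 thinner. Foot thickness unknown, 4 to 20, differs per slab: 1 mm under one of the slot widths. Point: centre, half-way up its 104 mm (foot bottom 52 lower, collar's step 34 lower); z up. 0.1 kg, firm. Any of the 4 may be the lone one.
- slab_c_mid (a point): model slab (4 look alike) on edge. Body 70 (own x) x 24 thick (own y) x 74 tall; under it a stepped tongue, 50 wide, lower edges rounded 1.5: collar 12 long, then foot 18 long, 4 thinner. Foot thickness unknown, 4 to 20, differs per slab: 1 mm under one of the slot widths. Point: centre, half-way up its 104 mm (foot bottom 52 lower, collar's step 34 lower); z up. 0.1 kg, firm. Any of the 4 may be the lone one.
- slab_d_mid (a point): model slab (4 look alike) on edge. Body 70 (own x) x 24 thick (own y) x 74 tall; under it a stepped tongue, 50 wide, lower edges rounded 1.5: collar 12 long, then foot 18 long, 4 thinner. Foot thickness unknown, 4 to 20, differs per slab: 1 mm under one of the slot widths. Point: centre, half-way up its 104 mm (foot bottom 52 lower, collar's step 34 lower); z up. 0.1 kg, firm. Any of the 4 may be the lone one.
- tape: roll of paper tape lying flat, 80 mm across, 46 mm high, origin under its centre; leave it alone
- glue: white glue bottle with red cap, 36 mm across, 95 mm high, standing, origin under its centre; leave it alone
- knife: yellow cutter knife on the wooden board at the table's far side, 150 x 24 x 14 mm; leave it alone
- rule: dark steel rule on the wooden board at the far side, 200 x 30 x 4 mm; leave it alone
- phone: black phone on the papers at the far side, 155 x 75 x 9 mm; leave it alone
Mind the look-alikes: they are no part of the job. Leave any orange or yellow look-alike of the part that bears slab_b_mid alone.

How it is judged:
By the outcome, as a careful person would: the job done as asked, in the order asked, and still so for the second after the job is handed in, with the robot touching nothing.
It also fails if it takes over 72 s, if anything falls off the work surface, if the arm or the gripper's body presses on something with over 40 N, if the wrist force passes 120 N, or if a joint passes its speed limit or range.

ROBOT

A 6-joint arm with a two-finger parallel gripper is mounted at the origin on the work surface. World frame = base frame: x ahead of the robot, y to its left, z up, the work surface at z = 0. Lengths are in mm, angles in rad, forces in N, time in s.
With the tool pointing down it reaches from about 275 to 750 mm from the base axis. Payload 10.2 kg.
Tool frame: the origin (TCP) lies on the front face of the gripper's body, between the roots of the fingers; the fingertips stand 73 mm ahead of it and the grasp point (between the pads) lies 54 mm ahead of it; z points along the fingers, y is the direction in which the jaws open and shut (so a half turn about z gives the same grasp; the last joint's range is limited). The gripper opens to 85 mm and grips with 20 to 120 N. Pads are 22 mm wide; open, the fingers measure 114 mm over their backs; the gripper's body (76 mm by 85 mm) begins 54 mm behind the grasp point. The pads swing forward as they close: fully open they stand 13 mm farther back than shut.
Start: joints at [0.991, 0.313, 1.498, -0, 1.331, -0.223], TCP at [183.384, 491.937, 303.894] pointing down, gripper open.
Joint ranges: [-2.94, 2.94], [-0.97, 2.17], [0.19, 2.56], [-1.23, 4.37], [0.02, 3.11], [-2.88, 2.88]. Speed limits (rad/s): [2.39, 2.39, 3.01, 3.14, 3.14, 3.14].

INTERFACE

Orientations are given as a unit quaternion [w, x, y, z].
In Python, from rig import ctrl gives the robot as it stands.
- The arm moves only by the tool move_arm, never from a script. Its argument "series" is a list of rows, each a list of 3 entries, a list of its own where there are three numbers: the shift along the tool's x, y, z in mm, then the turn about the tool's z in degrees, then the opening, from 0 (shut) to 1 (fully open). In form: [[[tx, ty, tz], yaw, grip], ...]. A call has 1 to 10 rows; each row is the pose to reach, as a shift and turn from the pose commanded when the call began, along the tool's axes at that moment; what a row does not reach only later rows make up. A row lasts 1/8 s, in which the tool goes at most 62.5 mm and 10.7 degrees, less where a joint would pass 70% of its speed; a pose out of reach is approached as far as the arm can. A call with a gripper value outside its range is refused whole. The fingers move at their own pace and stop on an object; "force" is the grip in N (left out, the last holds). Time passes only in rows, so rows that repeat a pose let the fingers close. It gives the time, the measured TCP pose, the force and the opening at its end, in the units of the state.
- ctrl.sense(): the state, without advancing time (a new reading comes with each control period).
- ctrl.capture(name): name is "side" or "top"; returns (picture, depth): 400x640x3 uint8, red, green, blue; 400x640 float32, mm along the optical axis (not along the pixel's ray), 0 where there is no reading.
- ctrl.camera_model(name): a dict with "fov_y" (degrees; the focal length in pixels is half the picture's height over the tangent of half this angle, whatever the lens; pixels are square), "cx", "cy" (the principal point, pixels), "rvec" (rotation vector, rad) and "tvec" (3), from world to camera coordinates, as OpenCV has them. Camera axes: x right, y down, z forward; pixel columns grow to the right and rows downward; lengths in mm; the calibration is good to about 2 mm. A picture is of the moment at which its call begins. camera_model takes no time and is no camera call.
- ctrl.finish_job(): hands the job in, once; it reports no verdict.
The state is a dict: "time_s": time; "joints": joint angles; "dq": joint speeds; "tau": joint torques, N m; "eef_pos": TCP position; "ee_rot": TCP orientation; "force": force on the tool from outside, world axes, zero at the start; "wrist_torque": the same for the moment, N m; "grip_width": opening from 0.0 (shut) to 1.0 (fully open).
Only numpy, scipy, OpenCV 4.12 (cv2) and the standard library are available. Lean on these libraries where they do the work, as an engineer would, in place of code of your own. Each camera call takes 0.05 s, during which the arm holds its last target.

## Working session

There is one attempt and no reset: what is moved stays moved. The work goes in short steps, Python scripts to look and compute and a tool call to move; the robot and the scene stay as the last step left them, time stands still between calls to the robot, and variables do not carry over. Pictures are saved under pics/ and viewed, and the job is handed in when it is done.

Besides the shell and the picture viewer there is one more tool, called as name([rows], argument=value, ...), one row to a line, values as JSON. move_arm: Moves the arm, as the interface text tells. Its arguments: {"type":"object","properties":{"series":{"type":"array","items":{"type":"array"}},"force":{"type":"number"}},"required":["series"]}

```bash
ls; mkdir -p pics; cat > h.py <<'E'
import numpy as np, cv2, pickle
from rig import ctrl
def cap(n,tag):
    im,d=ctrl.capture(n); cv2.imwrite(f'pics/{tag}.png',im[:,:,::-1]); np.save(f'pics/{tag}.npy',d); return im,d
def cam(n):
    m=ctrl.camera_model(n); R=cv2.Rodrigues(np.array(m['rvec'],float))[0]; t=np.array(m['tvec'],float).ravel()
    f=200/np.tan(np.radians(m['fov_y'])/2); return R,t,f,m['cx'],m['cy']
def cloud(n,d):
    R,t,f,cx,cy=cam(n); v,u=np.mgrid[0:400,0:640]
    P=np.stack([(u-cx)/f*d,(v-cy)/f*d,d],-1); W=(P-t)@R; W[d<=0]=np.nan; return W
def proj(n,p):
    R,t,f,cx,cy=cam(n); q=np.atleast_2d(p)@R.T+t; return q[:,:2]/q[:,2:]*f+[cx,cy]
E
python3 - <<'E'
from h import *
for n in('side','top'):
    cap(n,n+'0'); print(n,ctrl.camera_model(n))
print(ctrl.sense())
E
```

```text
pics
side {'fov_y': 46.910071292873006, 'cx': 307.59275808488763, 'cy': 200.4087652556235, 'rvec': array([ 2.07748672, -0.65142162,  0.38113376]), 'tvec': array([-507.20321878,  219.03210594,  741.73376409])}
top {'fov_y': 55.99058460842875, 'cx': 317.99687297654225, 'cy': 200.32942718571925, 'rvec': array([ 2.13507367, -2.19292516,  0.10017556]), 'tvec': array([-29.06285149, 580.44970857, 783.28832163])}
{'time_s': 0.1, 'joints': array([ 9.90585678e-01,  3.13418618e-01,  1.49833427e+00, -1.49271112e-05,
        1.33100530e+00, -2.23384317e-01]), 'dq': array([ 0.00083772, -0.00113065, -0.00307182, -0.0013272 ,  0.00091259,
        0.00040585]), 'tau': array([ 2.10432874e-03, -4.12901759e+01, -2.60142195e+01, -2.58838818e-04,
        3.09989300e-03, -3.55287068e-05]), 'eef_pos': array([183.31212161, 491.80931708, 303.38978392]), 'ee_rot': array([-2.21233716e-04,  1.77466373e-01,  9.84126692e-01, -5.39191831e-04]), 'force': array([-0.34122736,  1.22668931, -0.33320524]), 'wrist_torque': array([ 0.05666153, -0.01514093, -0.01309547]), 'grip_width': 0.9987116958774775}
```

View pics/side0.png

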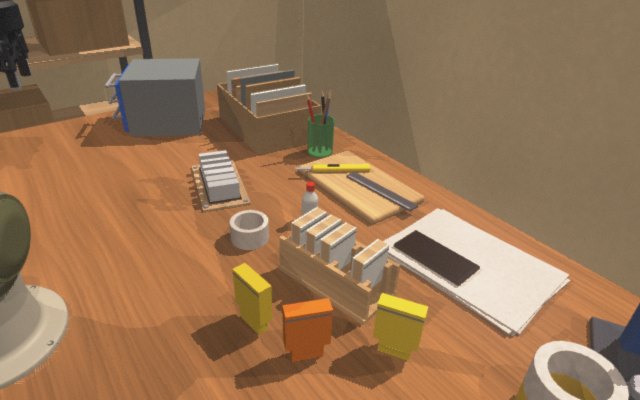

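View pics/top0.png

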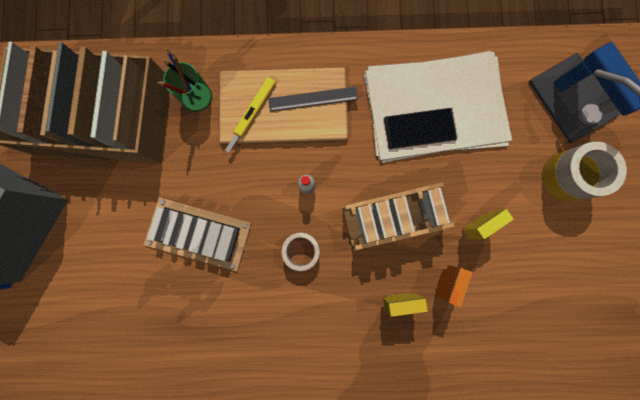

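The top view shows the rack around (400,217) with the lone slab at (435,208), the gauge around (197,235) and decoys (yellow, orange) at right. Next I'll enlarge these and measure them.

```bash
python3 - <<'E'
from h import *
im=cv2.imread('pics/top0.png')
a=cv2.resize(im[170:265,330:470],None,fx=5,fy=5,interpolation=cv2.INTER_CUBIC)
b=cv2.resize(im[190:280,135:260],None,fx=6,fy=6,interpolation=cv2.INTER_CUBIC)
cv2.imwrite('pics/rack.png',a);cv2.imwrite('pics/gauge.png',b)
d=np.load('pics/top0.npy');W=cloud('top',d);np.set_printoptions(precision=0,suppress=True)
for u,v in [(435,208),(400,217),(197,235),(300,250),(306,181),(320,350),(100,350),(490,225)]: print(u,v,W[v,u])
print(proj('top',[[0,0,0],[183,492,304]]))
# masks by height
for nm,(u0,u1,v0,v1) in dict(rack=(340,458,180,250),gauge=(140,255,195,272)).items():
    Z=W[v0:v1,u0:u1,2]; h,e=np.histogram(Z[np.isfinite(Z)],bins=np.arange(-10,140,4)); print(nm,list(zip(e[:-1].astype(int),h)))
E
```

```text
435 208 [ 550. -270.  115.]
400 217 [ 534. -202.  113.]
197 235 [511. 210.  51.]
300 250 [473.  -2.   1.]
306 181 [612. -22.  96.]
320 350 [259. -40.  -1.]
100 350 [269. 438.  -3.]
490 225 [ 515. -378.  102.]
[[304. 479.]
 [-77. 485.]]
rack [(np.int64(-10), np.int64(0)), (np.int64(-6), np.int64(267)), (np.int64(-2), np.int64(3014)), (np.int64(2), np.int64(350)), (np.int64(6), np.int64(292)), (np.int64(10), np.int64(364)), (np.int64(14), np.int64(24)), (np.int64(18), np.int64(23)), (np.int64(22), np.int64(12)), (np.int64(26), np.int64(20)), (np.int64(30), np.int64(24)), (np.int64(34), np.int64(26)), (np.int64(38), np.int64(27)), (np.int64(42), np.int64(37)), (np.int64(46), np.int64(41)), (np.int64(50), np.int64(44)), (np.int64(54), np.int64(50)), (np.int64(58), np.int64(59)), (np.int64(62), np.int64(68)), (np.int64(66), np.int64(70)), (np.int64(70), np.int64(275)), (np.int64(74), np.int64(810)), (np.int64(78), np.int64(65)), (np.int64(82), np.int64(44)), (np.int64(86), np.int64(67)), (np.int64(90), np.int64(46)), (np.int64(94), np.int64(60)), (np.int64(98), np.int64(52)), (np.int64(10
[... 684 characters left out ...]
42), np.int64(131)), (np.int64(46), np.int64(840)), (np.int64(50), np.int64(951)), (np.int64(54), np.int64(6)), (np.int64(58), np.int64(0)), (np.int64(62), np.int64(0)), (np.int64(66), np.int64(0)), (np.int64(70), np.int64(0)), (np.int64(74), np.int64(0)), (np.int64(78), np.int64(0)), (np.int64(82), np.int64(0)), (np.int64(86), np.int64(0)), (np.int64(90), np.int64(0)), (np.int64(94), np.int64(0)), (np.int64(98), np.int64(0)), (np.int64(102), np.int64(0)), (np.int64(106), np.int64(0)), (np.int64(110), np.int64(0)), (np.int64(114), np.int64(0)), (np.int64(118), np.int64(0)), (np.int64(122), np.int64(0)), (np.int64(126), np.int64(0)), (np.int64(130), np.int64(0)), (np.int64(134), np.int64(0))]
```

```bash
ls pics
```

```text
gauge.png
rack.png
side0.npy
side0.png
top0.npy
top0.png
```

View pics/rack.png

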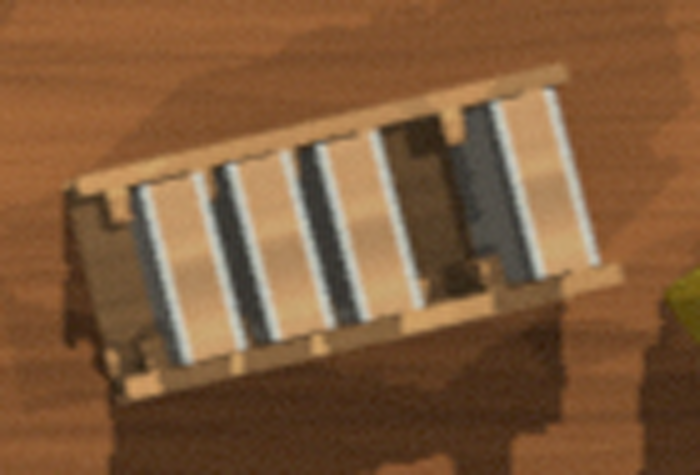

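View pics/gauge.png

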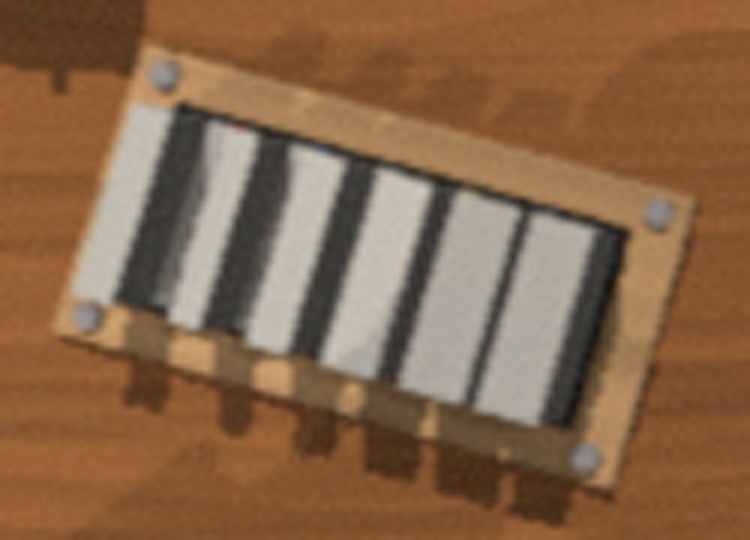

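```bash
cat >> h.py <<'E'
def plane(n,uv,z):
    R,t,f,cx,cy=cam(n); uv=np.atleast_2d(uv).astype(float)
    r=np.c_[(uv-[cx,cy])/f,np.ones(len(uv))]@R; C=-R.T@t
    return C+r*((z-C[2])/r[:,2])[:,None]
def rect(n,d,z,box,lo,hi,sel=None):
    W=cloud(n,d);u0,u1,v0,v1=box
    M=np.zeros(d.shape,bool);M[v0:v1,u0:u1]=True
    M&=(W[...,2]>lo)&(W[...,2]<hi)
    if sel is not None: M&=sel(W)
    v,u=np.nonzero(M); return plane(n,np.c_[u,v],z)
def desc(P):
    r=cv2.minAreaRect(P[:,:2].astype(np.float32)); return np.round(r[0],1),np.round(r[1],1),round(r[2],2),len(P),P[:,:2].mean(0).round(1)
E
python3 - <<'E'
from h import *
d=np.load('pics/top0.npy')
print('gauge',desc(rect('top',d,50,(140,255,195,272),44,56)))
for nm,b in dict(lone=(420,452,180,240),s3=(390,414,185,245)).items():
    print(nm,desc(rect('top',d,114,b,107,120)))
P=rect('top',d,75,(340,458,180,250),69,79); print('rack',desc(P))
W=cloud('top',d)
for u,v in [(420,215),(428,215),(424,210)]: print(W[v,u])
d=np.load('pics/side0.npy');W=cloud('side',d)
for nm,b in dict(lone=(350,392,235,262)).items():
    print(nm,desc(rect('side',d,114,b,108,120)))
E
```

```text
gauge (array([514.7, 225.2]), array([171.9,  70.2]), 73.13, 1864, array([511.9, 216. ]))
lone (array([ 552.7, -274.4]), array([69.7, 27.2]), 11.51, 498, array([ 552.3, -274.8]))
s3 (array([ 536.3, -197.2]), array([69.8, 46. ]), 11.01, 571, array([ 534.6, -203.8]))
rack (array([ 539.3, -207.3]), array([ 92. , 204.8]), 11.79, 1130, array([ 538.6, -204.4]))
[ 542.8717323  -267.18234909   11.60328444]
[ 538.77707262 -266.31676286   76.61771942]
[ 550.48655429 -264.23092769   56.74950521]
lone (array([ 548.3, -280.7]), array([75.9, 28.1]), 11.53, 443, array([ 550. , -279.3]))
```

```bash
cat >> h.py <<'E'
from scipy.spatial.transform import Rotation as Ro
def tool():
    s=ctrl.sense();w,x,y,z=s['ee_rot'];return s,np.array(s['eef_pos']),Ro.from_quat([x,y,z,w]).as_matrix()
def to(x,y,z,yang):
    """tool shift to world TCP xyz with tool-y at world angle yang deg"""
    s,p,R=tool();a=np.degrees(np.arctan2(R[1,1],R[0,1]))
    print('t',s['time_s'],'pos',p.round(1),'yang',round(a,2),'F',s['force'].round(2),'M',s['wrist_torque'].round(2),'g',round(s['grip_width'],3))
    print('shift',(R.T@(np.array([x,y,z])-p)).round(2),'yaw',round(-((yang-a+90)%180-90),2))
E
python3 -c "
from h import *
to(552.5,-275,290,101.6)"
```

```text
t 0.1 pos [183.3 491.8 303.4] yang 69.56 F [-0.34  1.23 -0.33] M [ 0.06 -0.02 -0.01] g 0.999
shift [-613.78 -589.54   13.91] yaw -32.04
```

move_arm([
  [[-614,-590,14],-32,0.65],
  [[-614,-590,14],-32,0.65],
  [[-614,-590,14],-32,0.65],
  [[-614,-590,14],-32,0.65],
  [[-614,-590,14],-32,0.65],
  [[-614,-590,14],-32,0.65],
  [[-614,-590,14],-32,0.65],
  [[-614,-590,14],-32,0.65],
  [[-614,-590,14],-32,0.65],
  [[-614,-590,14],-32,0.65],
], force=30)

```text
time_s: 1.35
eef_pos: [445.3, -52.3, 294.0]
ee_rot: [-0.0, -0.1, 0.995, 0.0]
force: [-0.3, 0.5, 0.5]
grip_width: 0.65
```

```bash
python3 -c "
from h import *
to(552.5,-275,290,101.6)"
```

```text
t 1.35 pos [445.3 -52.3 294. ] yang 101.53 F [-0.25  0.51  0.55] M [ 0.05 -0.   -0.01] g 0.65
shift [ -60.51 -239.67    4.  ] yaw -0.07
```

move_arm([
  [[-60,-238,4],0,0.65],
  [[-60,-238,4],0,0.65],
  [[-60,-238,4],0,0.65],
  [[-60,-238,4],0,0.65],
  [[-60,-238,4],0,0.65],
  [[-60,-238,4],0,0.65],
])

```text
time_s: 2.1
eef_pos: [551.2, -270.8, 289.7]
ee_rot: [-0.0, -0.101, 0.995, 0.0]
force: [-0.1, 0.4, 0.5]
grip_width: 0.647
```

```bash
python3 -c "
from h import *
to(552.5,-275,290,101.6)
cap('top','top1');cap('side','side1')
im=cv2.imread('pics/top1.png');cv2.imwrite('pics/t1c.png',cv2.resize(im[130:290,320:520],None,fx=3.5,fy=3.5))
im=cv2.imread('pics/side1.png');cv2.imwrite('pics/s1c.png',cv2.resize(im[130:340,260:480],None,fx=2.8,fy=2.8))
"
```

```text
t 2.1 pos [ 551.2 -270.8  289.7] yang 101.56 F [-0.07  0.36  0.55] M [ 0.   -0.01  0.03] g 0.647
shift [-0.46 -4.41 -0.29] yaw -0.04
```

View pics/t1c.png

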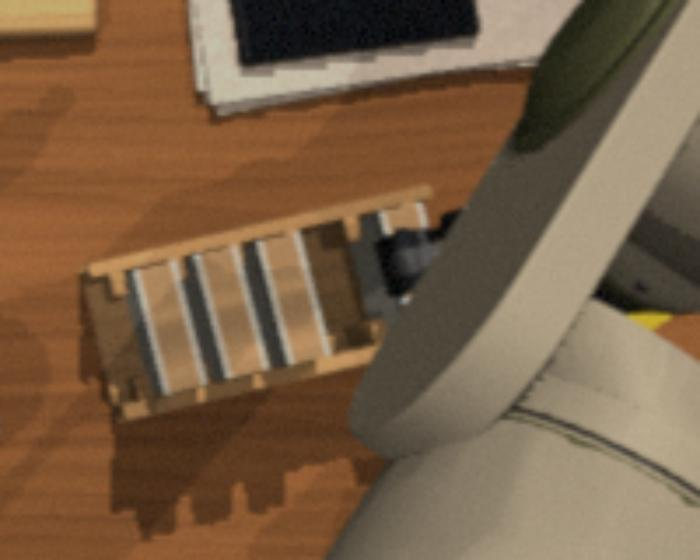

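View pics/s1c.png

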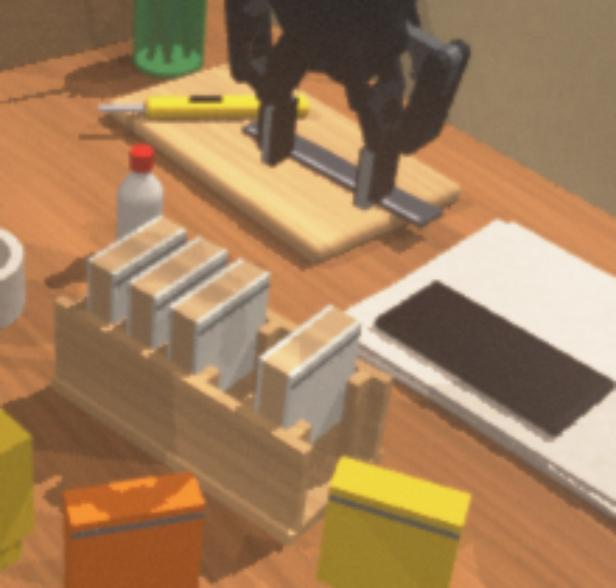

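move_arm([
  [[0,-3,40],0,0.65],
  [[0,-3,82],0,0.65],
  [[0,-3,82],0,0.65],
  [[0,-3,82],0,0.65],
])

```text
time_s: 2.7
eef_pos: [552.5, -274.1, 210.5]
ee_rot: [0.001, -0.101, 0.995, -0.001]
force: [-0.7, -0.1, 0.7]
grip_width: 0.651
```

```bash
python3 -c "
from h import *
to(552.5,-275,205,101.6)
cap('top','top2');cap('side','side2')
im=cv2.imread('pics/top2.png');cv2.imwrite('pics/t1c.png',cv2.resize(im[150:270,360:520],None,fx=4.5,fy=4.5))
im=cv2.imread('pics/side2.png');cv2.imwrite('pics/s1c.png',cv2.resize(im[170:310,310:440],None,fx=4.2,fy=4.2,interpolation=cv2.INTER_CUBIC))
"
```

```text
t 2.7 pos [ 552.5 -274.1  210.5] yang 101.59 F [-0.71 -0.08  0.72] M [ 0.06  0.02 -0.  ] g 0.651
shift [ 0.19 -0.89  5.47] yaw -0.01
```

View pics/t1c.png

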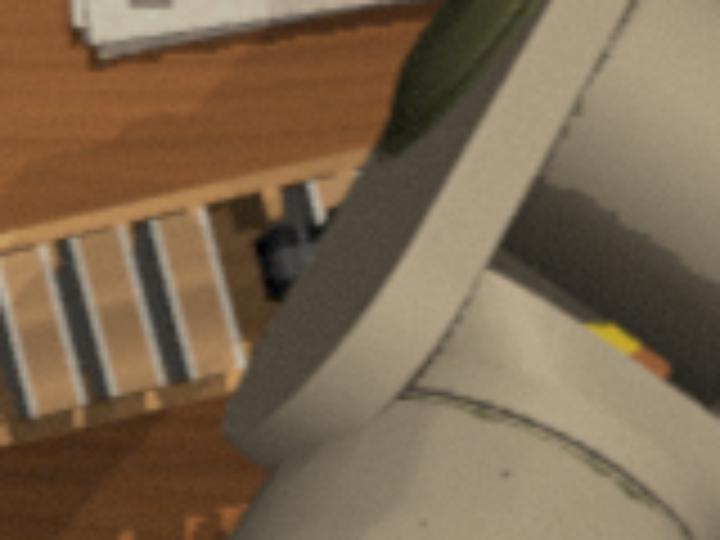

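View pics/s1c.png

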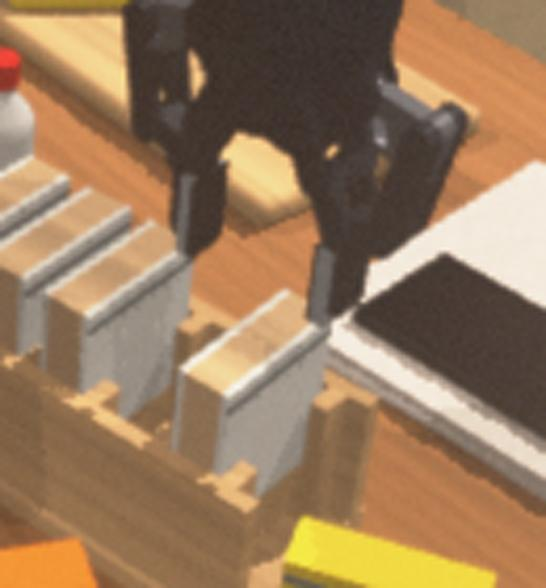

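```bash
python3 -c "
from h import *
print(proj('side',[[552.5,-274.8,114],[552.5,-274.1,138],[552.5,-274.1,142],[552.5,-274.1,114]]))
print(plane('side',[[370.7,252.1]],114))
"
```

```text
[[370.360847   249.49252352]
 [371.49656704 237.88504666]
 [371.73774417 235.94878589]
 [370.07847593 249.27001616]]
[[ 548.40480643 -280.18037448  114.        ]]
```

move_arm([
  [[0,0,30],0,0.65],
  [[0,0,43],0,0.65],
  [[0,0,43],0,0.65],
])

```text
time_s: 3.18
eef_pos: [552.0, -274.2, 165.3]
ee_rot: [-0.0, -0.101, 0.995, 0.0]
force: [-0.6, 0.1, 0.1]
grip_width: 0.65
```

```bash
python3 -c "
from h import *
to(552.5,-275,165,101.6)
cap('side','side3')
im=cv2.imread('pics/side3.png');cv2.imwrite('pics/s1c.png',cv2.resize(im[190:300,320:430],None,fx=5.4,fy=5.4,interpolation=cv2.INTER_CUBIC))
"
```

```text
t 3.175 pos [ 552.  -274.2  165.3] yang 101.56 F [-0.57  0.08  0.14] M [ 0.03 -0.04 -0.01] g 0.65
shift [-0.37 -0.87  0.27] yaw -0.04
```

View pics/s1c.png

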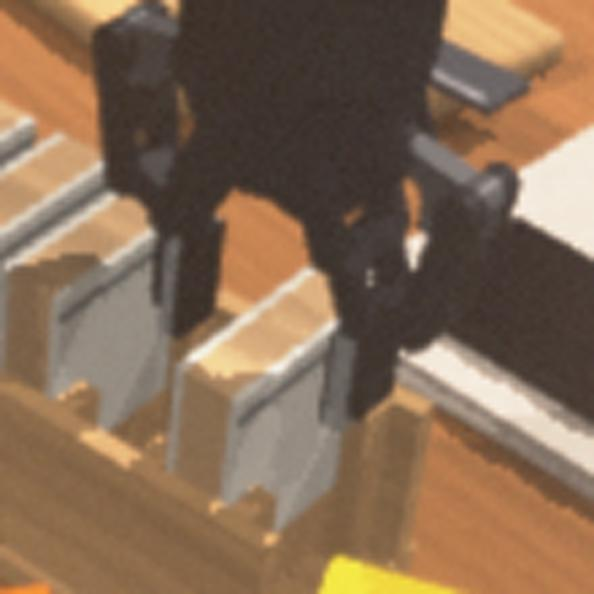

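```bash
python3 - <<'E'
from h import *
R,t,f,cx,cy=cam('side');print('C',-R.T@t)
s,p,Rt=tool()
im=cv2.imread('pics/side3.png');S=5.4
c=cv2.resize(im[190:300,320:430],None,fx=S,fy=S,interpolation=cv2.INTER_CUBIC)
def line(P,col):
    q=((proj('side',P)-[320,190]+.5)*S).astype(int); cv2.polylines(c,[q.reshape(-1,1,2)],True,col,1)
o=.65*85/2
for sg in(1,-1):
    P=[p+Rt@np.array([x,sg*o,z]) for x,z in((-11,45),(11,45),(11,66),(-11,66))]; line(P,(0,0,255))
a=np.radians(11.6);X=np.array([np.cos(a),np.sin(a),0]);Y=np.array([-np.sin(a),np.cos(a),0]);c0=np.array([552.7,-274.6,114])
line([c0+i*35*X+j*12*Y for i,j in((-1,-1),(1,-1),(1,1),(-1,1))],(0,255,0))
cv2.imwrite('pics/s1d.png',c)
d=np.load('pics/side3.npy');W=cloud('side',d)
np.set_printoptions(precision=1,suppress=True)
for u,v in [((340/S)+320,(380/S)+190),((375/S)+320,(370/S)+190),(200/S+320,290/S+190),(172/S+320,290/S+190)]: print(u,v,W[int(v),int(u)], Rt.T@(W[int(v),int(u)]-p))
E
```

```text
C [ 111.9961618  -693.36666254  601.74635553]
382.96296296296293 260.3703703703704 [ 546.7 -308.4  117.9] [ 12.2 -32.2  48.2]
389.44444444444446 258.51851851851853 [ 554.4 -315.6  123.5] [  6.2 -40.8  42.6]
357.03703703703707 243.7037037037037 [ 545.8 -248.6  113.4] [ 1.2 26.6 52.6]
351.85185185185185 243.7037037037037 [ 533.1 -247.4  118.2] [13.4 30.4 47.8]
```

View pics/s1d.png

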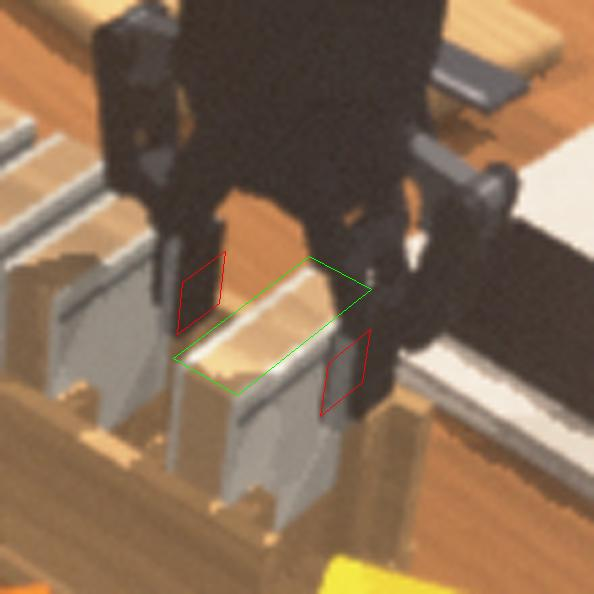

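move_arm([
  [[0,-1,20],0,0.65],
  [[0,-1,20],0,0.65],
  [[0,-1,20],0,0.0],
  [[0,-1,20],0,0.0],
  [[0,-1,20],0,0.0],
  [[0,-1,20],0,0.0],
  [[0,-1,20],0,0.0],
], force=30)

```text
time_s: 4.1
eef_pos: [552.5, -275.6, 146.4]
ee_rot: [0.001, -0.101, 0.995, -0.001]
force: [0.4, -0.1, 5.8]
grip_width: 0.28
```

```bash
python3 -c "
from h import *
to(552.5,-275,145,101.6)
cap('side','side4')
im=cv2.imread('pics/side4.png');cv2.imwrite('pics/s1c.png',cv2.resize(im[190:300,320:430],None,fx=5.4,fy=5.4,interpolation=cv2.INTER_CUBIC))
"
```

```text
t 4.1 pos [ 552.5 -275.6  146.4] yang 101.56 F [ 0.35 -0.08  5.83] M [-0.15  0.1  -0.02] g 0.28
shift [-0.07  0.59  1.36] yaw -0.04
```

View pics/s1c.png

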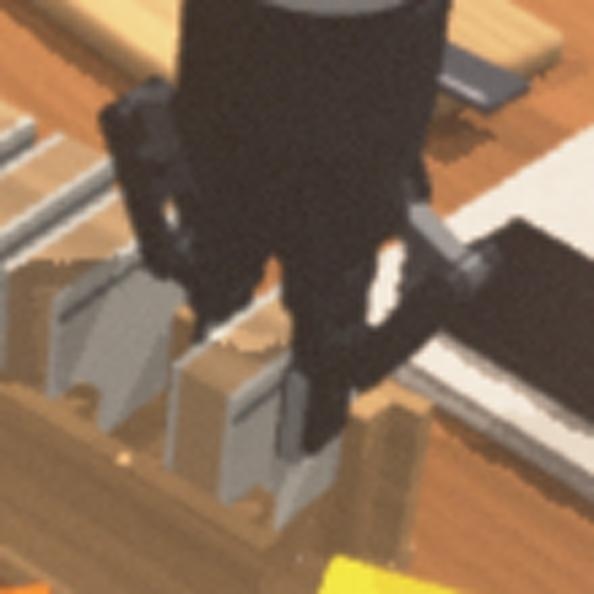

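move_arm([
  [[0,0,-15],0,0.0],
  [[0,0,-40],0,0.0],
  [[0,0,-70],0,0.0],
  [[0,0,-100],0,0.0],
  [[0,0,-140],0,0.0],
  [[0,0,-140],0,0.0],
  [[0,0,-140],0,0.0],
])

```text
time_s: 5.03
eef_pos: [551.9, -274.9, 284.2]
ee_rot: [-0.001, -0.101, 0.995, 0.001]
force: [-0.3, 0.6, -2.0]
grip_width: 0.275
```

```bash
python3 -c "
from h import *
to(514.7,225.2,230,73.13)
cap('side','side5')
im=cv2.imread('pics/side5.png');cv2.imwrite('pics/s1c.png',cv2.resize(im[100:300,280:450],None,fx=3.5,fy=3,interpolation=cv2.INTER_CUBIC))
"
```

```text
t 5.025 pos [ 551.9 -274.9  284.2] yang 101.56 F [-0.3   0.58 -2.04] M [-0.02 -0.04 -0.02] g 0.275
shift [-63.87 497.29  54.93] yaw 28.43
```

View pics/s1c.png

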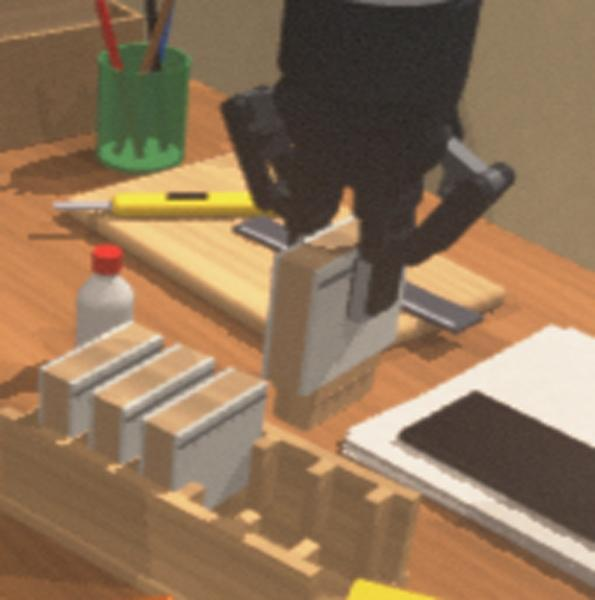

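```bash
python3 -c "
from h import *
im=cv2.imread('pics/side5.png');cv2.imwrite('pics/s1d.png',cv2.resize(im[165:250,345:405],None,fx=8,fy=7,interpolation=cv2.INTER_CUBIC))
to(514.7-60*.2902,225.2-60*.957,260,73.13)
"
```

```text
t 5.075 pos [ 551.8 -274.9  283.8] yang 101.56 F [-0.07 -0.17 -1.49] M [-0.01  0.02 -0.01] g 0.278
shift [-35.32 444.56  24.68] yaw 28.43
```

View pics/s1d.png

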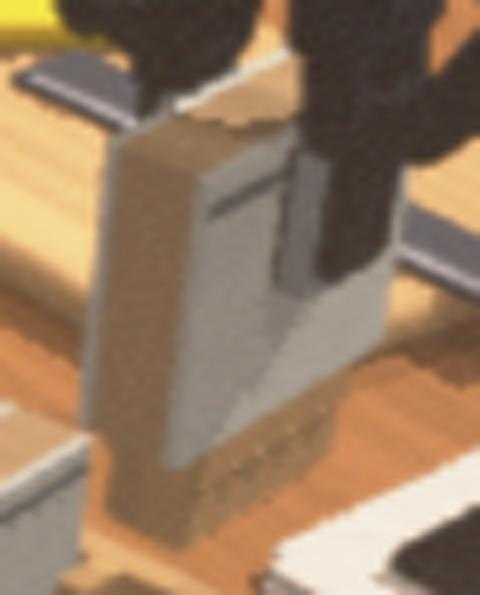

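move_arm([
  [[-35,445,0],28.5,0.0],
  [[-35,445,0],28.5,0.0],
  [[-35,445,0],28.5,0.0],
  [[-35,445,0],28.5,0.0],
  [[-35,445,0],28.5,0.0],
  [[-35,445,0],28.5,0.0],
  [[-35,445,0],28.5,0.0],
  [[-35,445,20],28.5,0.0],
  [[-35,445,50],28.5,0.0],
  [[-35,445,50],28.5,0.0],
])

```text
time_s: 6.32
eef_pos: [496.2, 167.8, 232.7]
ee_rot: [-0.003, 0.147, 0.989, -0.001]
force: [0.1, 0.5, -0.7]
grip_width: 0.278
```

```bash
python3 -c "
from h import *
to(514.7-60*.2902,225.2-60*.957,207,73.13)
cap('side','side6');cap('top','top6')
im=cv2.imread('pics/side6.png');cv2.imwrite('pics/s1c.png',cv2.resize(im[80:230,170:310],None,fx=4,fy=4,interpolation=cv2.INTER_CUBIC))
im=cv2.imread('pics/top6.png');cv2.imwrite('pics/t1c.png',cv2.resize(im[180:290,130:280],None,fx=5,fy=5,interpolation=cv2.INTER_CUBIC))
"
```

```text
t 6.325 pos [496.2 167.8 232.7] yang 73.07 F [ 0.11  0.53 -0.66] M [-0.01  0.04  0.  ] g 0.278
shift [-1.23  0.37 25.72] yaw -0.06
```

View pics/s1c.png

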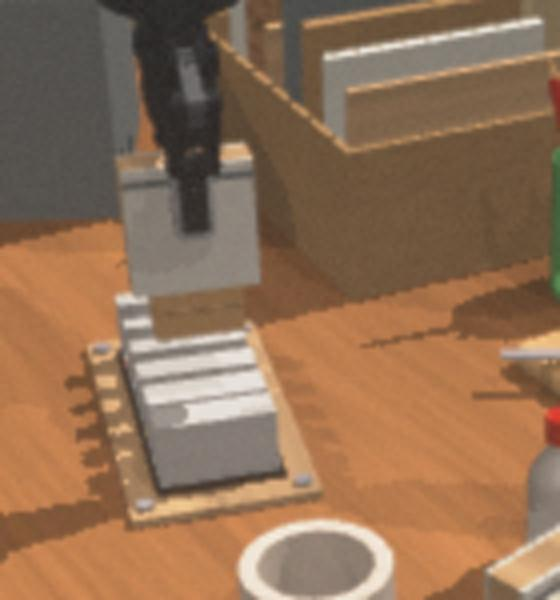

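View pics/t1c.png

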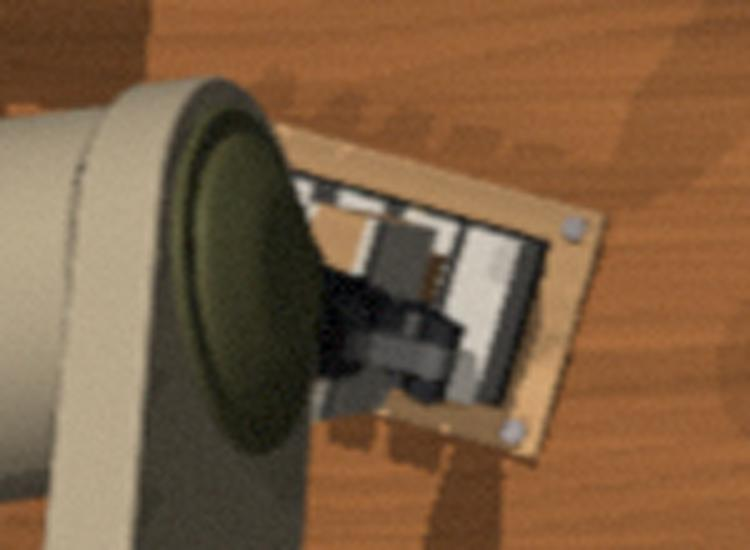

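```bash
python3 - <<'E'
from h import *
im=cv2.imread('pics/top0.png')
R,t,f,cx,cy=cam('top');print('C',-R.T@t)
def ortho(yaw,c,z,S=5,hx=120,hy=60):
    a=np.radians(yaw);X=np.array([np.cos(a),np.sin(a),0]);Y=np.array([-np.sin(a),np.cos(a),0])
    # out px: col -> own y (reversed none), row -> own x
    P=[np.array([c[0],c[1],z])+ i*hy*X+ j*hx*Y for j,i in((-1,-1),(1,-1),(1,1),(-1,1))]
    src=proj('top',P).astype(np.float32); dst=np.float32([[0,0],[2*hx*S,0],[2*hx*S,2*hy*S],[0,2*hy*S]])-.0
    return cv2.warpPerspective(im,cv2.getPerspectiveTransform(src,dst),(2*hx*S,2*hy*S),flags=cv2.INTER_CUBIC)
o=ortho(-16.87,(514.7,225.2),50); g=cv2.cvtColor(o,cv2.COLOR_BGR2GRAY).astype(float)
cv2.imwrite('pics/og.png',cv2.resize(o,(800,400)))
def edges(r0,r1):
    p=g[r0:r1].mean(0);p=cv2.GaussianBlur(p[None],(9,1),2)[0];dp=np.gradient(p)
    from scipy.signal import find_peaks
    out=[]
    for s in(1,-1):
        k,_=find_peaks(s*dp,height=2.5)
        out+=[(round((i)/5-120,1),s,round(dp[i],1)) for i in k]
    return sorted(out)
for r in((160,220),(270,330),(380,440)): print(r,[(a,b) for a,b,_ in edges(*r)])
E
```

```text
C [496.32368954 -51.4510434  838.04695194]
(160, 220) [(np.float64(-116.0), 1), (np.float64(-102.2), -1), (np.float64(-97.2), -1), (np.float64(-93.6), 1), (np.float64(-85.6), 1), (np.float64(-62.0), -1), (np.float64(-58.0), 1), (np.float64(-34.0), -1), (np.float64(-25.8), 1), (np.float64(-5.6), -1), (np.float64(6.0), 1), (np.float64(22.4), -1), (np.float64(38.0), 1), (np.float64(50.0), -1), (np.float64(70.2), 1), (np.float64(87.4), -1)]
(270, 330) [(np.float64(-115.8), 1), (np.float64(-102.4), -1), (np.float64(-97.4), -1), (np.float64(-85.4), 1), (np.float64(-62.0), -1), (np.float64(-58.0), 1), (np.float64(-33.8), -1), (np.float64(-26.0), 1), (np.float64(-5.6), -1), (np.float64(5.8), 1), (np.float64(21.8), -1), (np.float64(38.2), 1), (np.float64(50.4), -1), (np.float64(69.8), 1), (np.float64(86.6), -1)]
(380, 440) [(np.float64(-115.8), 1), (np.float64(-97.8), -1), (np.float64(-85.4), 1), (np.float64(-62.0), -1), (np.float64(-58.0), 1), (np.float64(-33.8), -1), (np.float64(-26.0), 1), (np.float64(-5.6), -1), (np.float64(6.0), 1), (np.float64(23.0), -1), (np.float64(37.8), 1), (np.float64(55.8), -1), (np.float64(70.2), 1), (np.float64(87.2), -1)]
```

View pics/og.png

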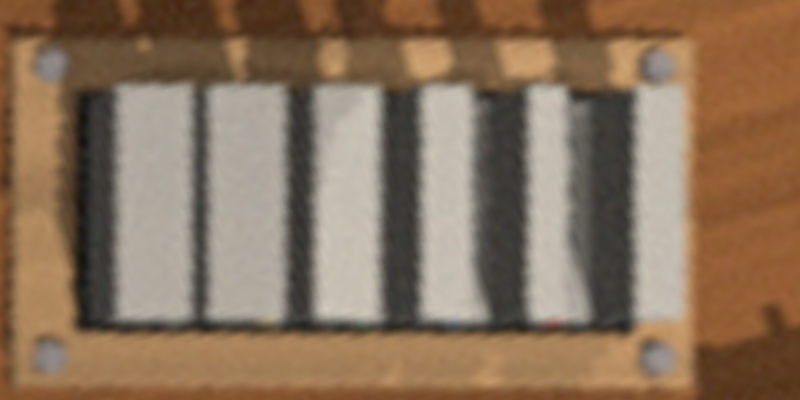

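move_arm([
  [[-1,0,20],0,0.0],
  [[-1,0,40],0,0.0],
  [[-1,0,40],0,0.0],
  [[-1,0,40],0,0.0],
])

```text
time_s: 6.92
eef_pos: [498.8, 167.4, 196.5]
ee_rot: [0.001, 0.147, 0.989, 0.0]
force: [-0.2, 0.1, -0.7]
grip_width: 0.276
```

```bash
cat >> h.py <<'E'
G=np.array([514.7,225.2]);YAW=-16.87
GX=np.array([np.cos(np.radians(YAW)),np.sin(np.radians(YAW))]);GY=np.array([-GX[1],GX[0]])
def ortho(im,cam_,z,yaw=YAW,c=G,S=5,hx=120,hy=60):
    a=np.radians(yaw);X=np.array([np.cos(a),np.sin(a),0]);Y=np.array([-np.sin(a),np.cos(a),0])
    P=[np.array([c[0],c[1],z])+ i*hy*X+ j*hx*Y for j,i in((-1,-1),(1,-1),(1,1),(-1,1))]
    src=proj(cam_,P).astype(np.float32); dst=np.float32([[0,0],[2*hx*S,0],[2*hx*S,2*hy*S],[0,2*hy*S]])
    return cv2.warpPerspective(im,cv2.getPerspectiveTransform(src,dst),(2*hx*S,2*hy*S),flags=cv2.INTER_CUBIC)
def gl(zz=None):
    s,p,R=tool();d=p[:2]-G;a=np.degrees(np.arctan2(R[1,1],R[0,1]))
    print('t %.2f own x %.2f y %.2f z %.2f yang %.2f'%(s['time_s'],d@GX,d@GY,p[2],a),'F own',np.round([s['force'][:2]@GX,s['force'][:2]@GY,s['force'][2]],2),'M',np.round([s['wrist_torque'][:2]@GX,s['wrist_torque'][:2]@GY],2),'g %.3f'%s['grip_width']);return p
E
python3 - <<'E'
from h import *
to(497.3,167.8,188,73.13);p=gl()
cap('top','top7');cap('side','side7')
im=cv2.imread('pics/top7.png');o=ortho(im,'top',p[2]-32.4);cv2.imwrite('pics/o7.png',cv2.resize(o[:,:800],(800,600)))
im=cv2.imread('pics/side7.png');cv2.imwrite('pics/s1c.png',cv2.resize(im[110:230,170:270],None,fx=5,fy=5,interpolation=cv2.INTER_CUBIC))
E
```

```text
t 6.925 pos [498.8 167.4 196.5] yang 73.04 F [-0.21  0.09 -0.72] M [-0.04  0.02 -0.01] g 0.276
shift [ 1.58 -0.09  8.52] yaw -0.09
t 6.92 own x 1.57 y -59.90 z 196.52 yang 73.04 F own [-0.23  0.03 -0.72] M [-0.04  0.01] g 0.276
```

View pics/o7.png

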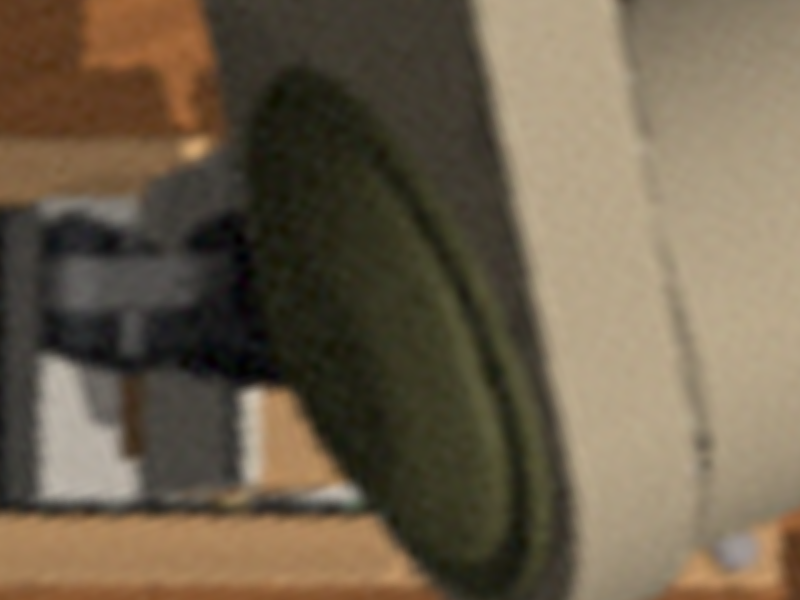

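View pics/s1c.png

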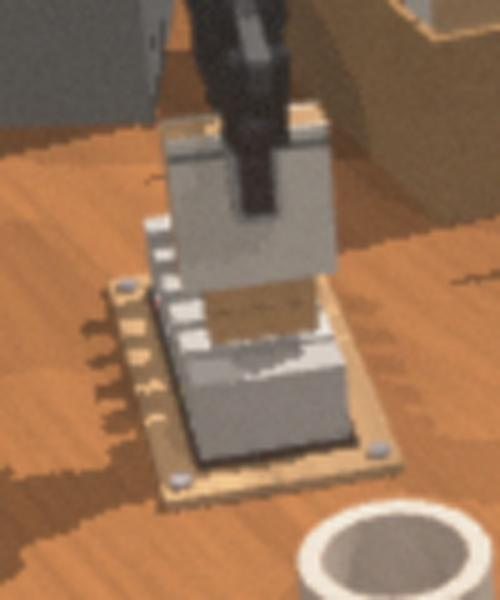

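```bash
python3 - <<'E'
from h import *
z=196.5-32.4
for col,zz in((122,60.1),(122,78),(143,90),(240,z),(265,z)):
    w=np.array([*(G+GX*((420)/5-60)+GY*(col/5-120)),z]); q=plane('top',proj('top',w),zz)[0]
    print(col,zz,'own y',(q[:2]-G)@GY+59.9)
im=cv2.imread('pics/top7.png');cv2.imwrite('pics/t1c.png',cv2.resize(im[215:265,195:245],None,fx=12,fy=12,interpolation=cv2.INTER_CUBIC))
print(proj('top',[[*(G+GX*24+GY*-60),60]]))
E
```

```text
122 60.1 own y -8.775401442494179
122 78 own y -13.409539078834122
143 90 own y -11.854436440374108
240 164.1 own y -12.100000000000101
265 164.1 own y -7.100000000000101
[[219.32578301 229.98913282]]
```

View pics/t1c.png

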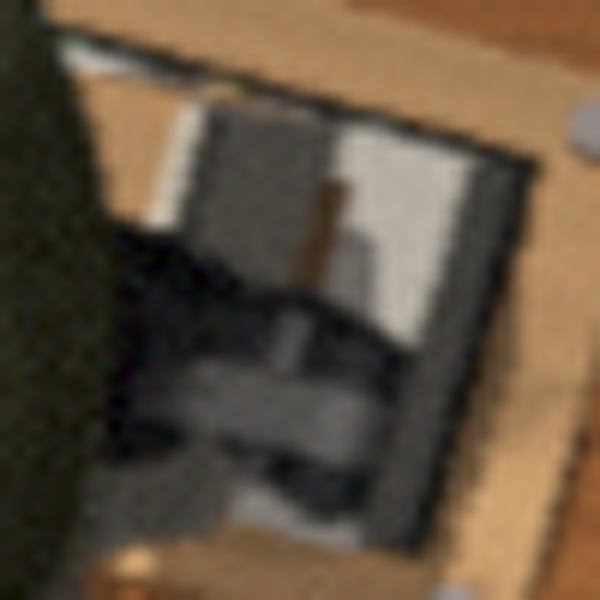

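move_arm([
  [[0,0,4],0,0.0],
  [[0,0,4],0,0.0],
  [[0,0,4],0,0.0],
])

```text
time_s: 7.4
eef_pos: [498.3, 167.5, 191.2]
ee_rot: [0.0, 0.147, 0.989, 0.0]
force: [-0.1, -0.2, -1.1]
grip_width: 0.279
```

```bash
python3 -c "
from h import *
gl()"
```

```text
t 7.40 own x 1.04 y -59.98 z 191.19 yang 73.06 F own [-0.   -0.18 -1.13] M [-0.03  0.06] g 0.279
```

move_arm([
  [[0,0,2],0,0.0],
  [[0,0,4],0,0.0],
  [[0,0,4],0,0.0],
  [[0,0,4.5],0,0.0],
  [[0,0,4.5],0,0.0],
  [[0,0,4.5],0,0.0],
])

```text
time_s: 8.15
eef_pos: [498.3, 167.5, 186.7]
ee_rot: [0.0, 0.147, 0.989, -0.0]
force: [0.5, -0.6, -1.3]
grip_width: 0.273
```

```bash
python3 -c "
from h import *
gl()"
```

```text
t 8.15 own x 1.02 y -60.00 z 186.69 yang 73.06 F own [ 0.68 -0.43 -1.33] M [0.06 0.04] g 0.273
```

move_arm([
  [[0,0,0.5],0,0.0],
  [[0,0,0.5],0,0.0],
  [[0,0,1],0,0.0],
  [[0,0,1],0,0.0],
])

```text
time_s: 8.65
eef_pos: [498.3, 167.5, 186.0]
ee_rot: [0.0, 0.147, 0.989, -0.0]
force: [-1.3, -0.7, 4.9]
grip_width: 0.275
```

```bash
python3 -c "
from h import *
gl()"
```

```text
t 8.65 own x 1.08 y -60.00 z 185.95 yang 73.06 F own [-1.03 -1.08  4.91] M [-0.22  0.25] g 0.275
```

move_arm([
  [[0,0,-7],0,0.0],
  [[0,15,-7],0,0.0],
  [[0,30,-7],0,0.0],
  [[0,30,-7],0,0.0],
  [[0,30,-7],0,0.0],
  [[0,30,-2],0,0.0],
  [[0,30,-2],0,0.0],
  [[0,30,-2],0,0.0],
])

```text
time_s: 9.65
eef_pos: [507.0, 196.0, 187.7]
ee_rot: [-0.0, 0.147, 0.989, -0.0]
force: [-0.2, -0.9, -0.9]
grip_width: 0.274
```

```bash
python3 -c "
from h import *
gl()"
```

```text
t 9.65 own x 1.11 y -30.15 z 187.65 yang 73.04 F own [ 0.05 -0.94 -0.94] M [-0.05  0.03] g 0.274
```

move_arm([
  [[0,0.2,1],0,0.0],
  [[0,0.2,1.5],0,0.0],
  [[0,0.2,2],0,0.0],
  [[0,0.2,2],0,0.0],
  [[0,0.2,2],0,0.0],
])

```text
time_s: 10.28
eef_pos: [507.1, 196.4, 185.9]
ee_rot: [0.0, 0.147, 0.989, 0.0]
force: [-1.2, -0.9, 5.0]
grip_width: 0.275
```

```bash
python3 -c "
from h import *
gl()"
```

```text
t 10.28 own x 1.11 y -29.80 z 185.93 yang 73.06 F own [-0.86 -1.23  5.04] M [-0.27  0.26] g 0.275
```

move_arm([
  [[0,0,-7],0,0.0],
  [[0,15,-7],0,0.0],
  [[0,30,-7],0,0.0],
  [[0,30,-7],0,0.0],
  [[0,29.8,-2],0,0.0],
  [[0,29.8,-2],0,0.0],
  [[0,29.8,-1],0,0.0],
  [[0,29.8,0],0,0.0],
  [[0,29.8,0],0,0.0],
  [[0,29.8,0],0,0.0],
])

```text
time_s: 11.52
eef_pos: [515.8, 224.8, 186.0]
ee_rot: [0.0, 0.147, 0.989, -0.0]
force: [-1.3, -2.2, 4.8]
grip_width: 0.276
```

```bash
python3 -c "
from h import *
gl()"
```

```text
t 11.53 own x 1.18 y -0.08 z 185.99 yang 73.06 F own [-0.6  -2.5   4.85] M [-0.43  0.17] g 0.276
```

move_arm([
  [[0,0.5,0],0,0.0],
  [[0,1,0],0,0.0],
  [[0,1.5,0],0,0.0],
  [[0,1.5,0],0,0.0],
])

```text
time_s: 12.02
eef_pos: [516.3, 226.1, 185.8]
ee_rot: [0.0, 0.147, 0.989, -0.0]
force: [-1.5, -3.6, 5.4]
grip_width: 0.276
```

```bash
python3 -c "
from h import *
gl()"
```

```text
t 12.03 own x 1.27 y 1.37 z 185.83 yang 73.06 F own [-0.36 -3.88  5.35] M [-0.93  0.05] g 0.276
```

move_arm([
  [[0,-0.8,0],0,0.0],
  [[0,-1.5,0],0,0.0],
  [[0,-2.2,0],0,0.0],
  [[0,-3,0],0,0.0],
  [[0,-3,0],0,0.0],
])

```text
time_s: 12.65
eef_pos: [515.5, 223.7, 185.8]
ee_rot: [0.0, 0.147, 0.989, 0.0]
force: [1.4, 3.5, 4.5]
grip_width: 0.278
```

```bash
python3 -c "
from h import *
gl()"
```

```text
t 12.65 own x 1.18 y -1.25 z 185.83 yang 73.05 F own [0.34 3.72 4.49] M [ 1.02 -0.1 ] g 0.278
```

move_arm([
  [[0,1,-7],0,0.0],
  [[0,15,-7],0,0.0],
  [[0,31,-7],0,0.0],
  [[0,31.1,-7],0,0.0],
  [[0,31.1,-3],0,0.0],
  [[0,31.1,-3],0,0.0],
  [[0,31.1,-2.5],0,0.0],
  [[0,31.1,-2.5],0,0.0],
])

```text
time_s: 13.65
eef_pos: [524.4, 253.0, 188.2]
ee_rot: [0.0, 0.147, 0.989, -0.0]
force: [-0.7, 0.2, -0.5]
grip_width: 0.277
```

```bash
python3 -c "
from h import *
gl()"
```

```text
t 13.65 own x 1.19 y 29.44 z 188.20 yang 73.04 F own [-0.7   0.04 -0.54] M [ 0.04 -0.07] g 0.277
```

move_arm([
  [[0,0.5,0],0,0.0],
  [[0,0.5,1],0,0.0],
  [[0,0.5,2],0,0.0],
  [[0,0.5,2.5],0,0.0],
  [[0,0.5,2.5],0,0.0],
])

```text
time_s: 14.28
eef_pos: [524.6, 253.7, 186.0]
ee_rot: [0.0, 0.147, 0.989, 0.0]
force: [-1.7, -0.4, 2.5]
grip_width: 0.279
```

```bash
python3 -c "
from h import *
gl()"
```

```text
t 14.28 own x 1.18 y 30.10 z 185.99 yang 73.06 F own [-1.5  -0.91  2.49] M [-0.18  0.22] g 0.279
```

move_arm([
  [[0,0,0.6],0,0.0],
  [[0,0,0.6],0,0.0],
  [[0,0,0.6],0,0.0],
])

```text
time_s: 14.65
eef_pos: [524.6, 253.7, 185.6]
ee_rot: [0.0, 0.147, 0.989, 0.0]
force: [-2.1, -0.5, 5.4]
grip_width: 0.278
```

```bash
python3 -c "
from h import *
gl()"
```

```text
t 14.65 own x 1.19 y 30.11 z 185.55 yang 73.06 F own [-1.89 -1.06  5.39] M [-0.29  0.39] g 0.278
```

move_arm([
  [[0,0.5,0],0,0.0],
  [[0,1,0],0,0.0],
  [[0,1.5,0],0,0.0],
  [[0,1.5,0],0,0.0],
])

```text
time_s: 15.15
eef_pos: [524.8, 254.3, 185.4]
ee_rot: [-0.0, 0.147, 0.989, -0.001]
force: [-3.0, -6.3, 7.7]
grip_width: 0.28
```

```bash
python3 -c "
from h import *
gl()"
```

```text
t 15.15 own x 1.27 y 30.77 z 185.43 yang 73.07 F own [-1.06 -6.88  7.65] M [-1.58  0.38] g 0.280
```

move_arm([
  [[0,-0.8,0],0,0.0],
  [[0,-1.5,0],0,0.0],
  [[0,-1.5,0],0,0.0],
])

```text
time_s: 15.52
eef_pos: [524.6, 253.6, 185.6]
ee_rot: [0.0, 0.147, 0.989, 0.0]
force: [-2.3, -0.7, 5.1]
grip_width: 0.279
```

```bash
python3 -c "
from h import *
gl()"
```

```text
t 15.53 own x 1.22 y 30.07 z 185.57 yang 73.05 F own [-1.96 -1.34  5.11] M [-0.39  0.36] g 0.279
```

move_arm([
  [[0,-0.5,0],0,0.0],
  [[0,-1,0],0,0.0],
  [[0,-1.5,0],0,0.0],
  [[0,-1.5,0],0,0.0],
])

```text
time_s: 16.02
eef_pos: [524.4, 252.8, 185.6]
ee_rot: [0.001, 0.147, 0.989, 0.001]
force: [-0.4, 3.8, 5.5]
grip_width: 0.274
```

```bash
python3 -c "
from h import *
gl()"
```

```text
t 16.02 own x 1.24 y 29.25 z 185.63 yang 73.05 F own [-1.48  3.57  5.46] M [0.96 0.31] g 0.274
```

move_arm([
  [[0,0.7,0],0,0.0],
  [[0,1.4,0],0,0.0],
  [[0,1.4,0],-0.7,0.0],
  [[0,1.4,0],-1.2,0.0],
  [[0,1.4,0],-1.2,0.0],
])

```text
time_s: 16.65
eef_pos: [524.6, 253.3, 185.5]
ee_rot: [0.0, 0.137, 0.991, -0.0]
force: [-1.3, -0.0, 6.5]
grip_width: 0.279
```

```bash
python3 -c "
from h import *
gl();print(ctrl.sense()['wrist_torque'])"
```

```text
t 16.65 own x 1.34 y 29.82 z 185.46 yang 74.26 F own [-1.24 -0.42  6.54] M [-0.21  0.3 ] g 0.279
[-0.11084953  0.34206289 -0.04971269]
```

move_arm([
  [[0,0,0],1.2,0.0],
  [[0,0,0],2.4,0.0],
  [[0,0,0],2.4,0.0],
  [[0,0,0],2.4,0.0],
])

```text
time_s: 17.15
eef_pos: [524.8, 253.3, 185.5]
ee_rot: [0.001, 0.158, 0.987, -0.0]
force: [-0.6, -0.6, 5.9]
grip_width: 0.278
```

```bash
python3 -c "
from h import *
gl();print(ctrl.sense()['wrist_torque'])"
```

```text
t 17.15 own x 1.47 y 29.83 z 185.51 yang 71.86 F own [-0.4  -0.75  5.92] M [-0.19  0.13] g 0.278
[-0.14879062  0.1793263   0.00241423]
```

move_arm([
  [[0,0,-5],0,0.0],
  [[0,0,-40],0,0.0],
  [[0,0,-90],0,0.0],
  [[0,0,-130],0,0.0],
])

```text
time_s: 17.65
eef_pos: [524.4, 253.4, 316.6]
ee_rot: [0.0, 0.158, 0.987, -0.0]
force: [-0.2, 0.2, -2.2]
grip_width: 0.276
```

```bash
python3 -c "
from h import *
to(420,-60,380,140);print(ctrl.sense()['joints'])"
```

```text
t 17.65 pos [524.4 253.4 316.6] yang 71.85 F [-0.25  0.17 -2.22] M [0.   0.   0.05] g 0.276
shift [   1.53 -330.34  -63.31] yaw -68.15
[ 2.49232940e-01  4.32809888e-01  1.29437971e+00 -3.74132062e-04
  1.41437227e+00 -1.00473021e+00]
```

move_arm([
  [[0,-330,-63],85,0.0],
  [[0,-330,-63],85,0.0],
  [[0,-330,-63],85,0.0],
  [[0,-330,-63],85,0.0],
  [[0,-330,-63],85,0.0],
  [[0,-330,-63],85,0.0],
  [[0,-330,-63],85,0.0],
  [[0,-330,-63],85,0.0],
  [[0,-330,-63],85,0.0],
  [[0,-330,-63],85,0.0],
])

```text
time_s: 18.9
eef_pos: [421.7, -60.0, 377.9]
ee_rot: [-0.0, 0.782, 0.623, -0.0]
force: [-0.3, 0.0, -1.0]
grip_width: 0.278
```

```bash
python3 -c "
from h import *
s,p,R=tool();print(p);to(420,-60,380,-13)
cap('side','side8')
u,v=proj('side',[p-[0,0,100]])[0].astype(int);print(u,v)
im=cv2.imread('pics/side8.png');cv2.imwrite('pics/s1c.png',cv2.resize(im[max(v-50,0):v+50,u-50:u+50],None,fx=6,fy=6,interpolation=cv2.INTER_CUBIC))
"
```

```text
[421.66886635 -59.96140817 377.90489724]
t 18.9 pos [421.7 -60.  377.9] yang -12.95 F [-0.29  0.04 -0.98] M [-0.   -0.01  0.03] g 0.278
shift [-0.41 -1.62 -2.09] yaw 0.05
232 131
```

View pics/s1c.png

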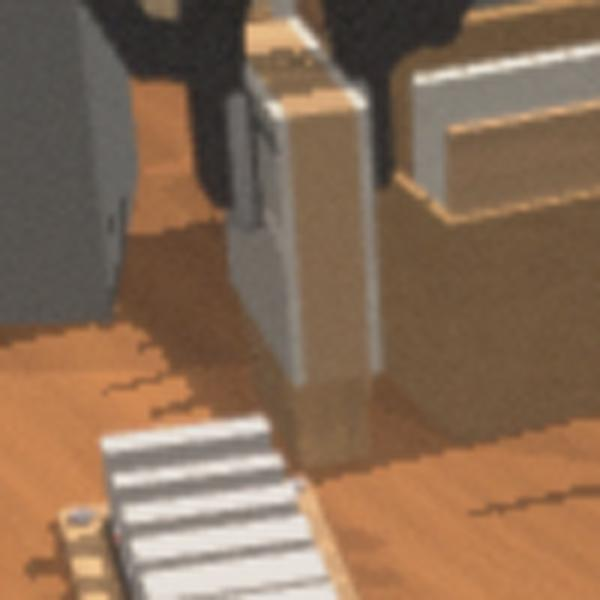

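```bash
python3 -c "
from h import *
im=cv2.imread('pics/side8.png');c=im[131+8:131+32,232-14:232+24]
c=cv2.normalize(c,None,0,255,cv2.NORM_MINMAX)
cv2.imwrite('pics/s1d.png',cv2.resize(c,None,fx=20,fy=20,interpolation=cv2.INTER_CUBIC))
# expected overlay numbers
s,p,R=tool();
for nm,h,z in (('body',12,-106.4),('collar10',10,-112),('foot10',10,-130),('foot8',8,-130),('foot12c',12,-112)):
    for xx in ((-25,25) if nm!='body' else (-35,35)):
        q=[p+R@np.array([xx,sg*h,-z]) for sg in(-1,1)]; print(nm,xx,((proj('side',q)-[218,139]+.5)*20).round(0).tolist())
"
```

```text
body -35 [[276.0, 125.0], [569.0, 79.0]]
body 35 [[65.0, -222.0], [341.0, -261.0]]
collar10 -25 [[273.0, 132.0], [514.0, 94.0]]
collar10 25 [[122.0, -118.0], [353.0, -152.0]]
foot10 -25 [[288.0, 331.0], [526.0, 292.0]]
foot10 25 [[138.0, 75.0], [366.0, 40.0]]
foot8 -25 [[312.0, 327.0], [502.0, 296.0]]
foot8 25 [[161.0, 71.0], [343.0, 43.0]]
foot12c -25 [[249.0, 136.0], [538.0, 90.0]]
foot12c 25 [[99.0, -115.0], [375.0, -155.0]]
```

View pics/s1d.png

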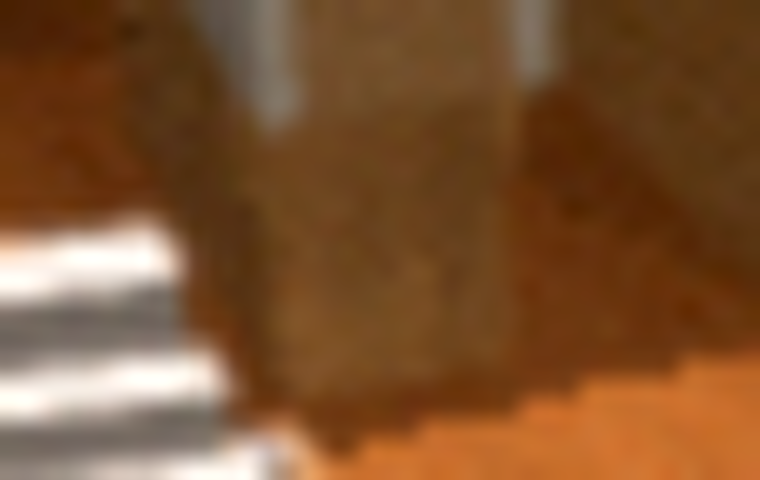

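```bash
python3 -c "
from h import *
im=cv2.imread('pics/side8.png').astype(int)
for r in range(145,160): print(r,[tuple(x) for x in im[r,228:248,::-1][:, [0,2]].tolist()])
"
```

```text
145 [(109, 63), (116, 68), (121, 70), (133, 94), (131, 85), (128, 74), (127, 73), (125, 70), (123, 70), (124, 68), (124, 68), (120, 66), (117, 64), (120, 67), (122, 68), (128, 69), (114, 56), (112, 55), (110, 52), (109, 53)]
146 [(108, 60), (114, 64), (120, 66), (126, 73), (127, 72), (127, 70), (127, 70), (126, 70), (124, 69), (124, 69), (122, 66), (122, 69), (117, 62), (116, 66), (119, 64), (124, 66), (112, 56), (109, 53), (110, 51), (107, 50)]
147 [(109, 62), (111, 61), (119, 65), (124, 68), (127, 69), (127, 71), (125, 70), (123, 68), (123, 68), (125, 70), (126, 71), (119, 65), (117, 67), (118, 65), (118, 64), (120, 64), (110, 53), (109, 53), (110, 54), (110, 53)]
148 [(109, 63), (111, 63), (122, 68), (125, 72), (126, 69), (128, 72), (126, 70), (124, 70), (122, 66), (123, 69), (122, 68), (118, 66), (119, 68), (118, 65), (119, 65), (121, 59), (119, 55), (114, 56), (109, 56), (112, 57)]
149 [(109, 62), (109, 63), (110, 62), (124, 69), (126, 69), (126, 70), (129, 73), (126, 71), (121, 66), (124, 69), (124, 68), (123, 69), (120, 67), (119, 67), (124, 68), (123, 60), (120, 56), (121, 58
[... 1580 characters left out ...]
127, 59), (127, 61)]
157 [(210, 179), (149, 102), (123, 61), (122, 66), (135, 74), (140, 79), (139, 77), (135, 72), (135, 71), (131, 73), (135, 73), (133, 72), (127, 63), (125, 62), (127, 63), (129, 62), (130, 61), (130, 61), (130, 63), (139, 64)]
158 [(199, 177), (161, 117), (128, 70), (119, 60), (127, 69), (137, 73), (132, 67), (131, 70), (129, 65), (128, 63), (126, 61), (126, 62), (124, 56), (125, 57), (128, 60), (128, 61), (140, 65), (145, 67), (148, 67), (182, 76)]
159 [(141, 124), (132, 88), (131, 70), (135, 68), (141, 73), (130, 62), (128, 62), (127, 60), (129, 60), (126, 59), (128, 62), (134, 61), (135, 63), (137, 62), (140, 61), (147, 66), (183, 78), (191, 79), (188, 77), (195, 82)]
```

```bash
python3 -c "
from h import *
q=G+0.5*GX+60*GY;to(q[0],q[1],300,73.1)"
```

```text
t 18.95 pos [421.7 -59.9 377.9] yang -12.98 F [-0.3  -0.23 -1.49] M [ 0.03 -0.04  0.02] g 0.275
shift [358.58  31.19  77.89] yaw -86.08
```

move_arm([
  [[358,31,30],-86,0.0],
  [[358,31,30],-86,0.0],
  [[358,31,30],-86,0.0],
  [[358,31,30],-86,0.0],
  [[358,31,30],-86,0.0],
  [[358,31,30],-86,0.0],
  [[358,31,60],-86,0.0],
  [[358,31,60],-86,0.0],
  [[358,31,60],-86,0.0],
  [[358,31,60],-86,0.0],
])

```text
time_s: 20.2
eef_pos: [533.4, 281.5, 318.4]
ee_rot: [0.0, 0.15, 0.989, 0.0]
force: [0.6, -0.2, -1.5]
grip_width: 0.275
```

```bash
python3 -c "
from h import *
gl();q=G+0.5*GX+60*GY;to(q[0],q[1],193,73.1)"
```

```text
t 20.20 own x 1.55 y 59.34 z 318.41 yang 72.69 F own [ 0.62 -0.05 -1.5 ] M [0.03 0.  ] g 0.275
t 20.2 pos [533.4 281.5 318.4] yang 72.69 F [ 0.58 -0.23 -1.5 ] M [ 0.03 -0.    0.04] g 0.275
shift [  1.13   0.61 125.41] yaw -0.41
```

move_arm([
  [[0.5,0.5,40],-0.4,0.0],
  [[0.5,0.5,90],-0.4,0.0],
  [[0.5,0.5,115],-0.4,0.0],
  [[0.5,0.5,125],-0.4,0.0],
  [[0.5,0.5,125],-0.4,0.0],
  [[0.5,0.5,125],-0.4,0.0],
  [[0.5,0.5,125],-0.4,0.0],
])

```text
time_s: 21.08
eef_pos: [533.3, 282.3, 194.1]
ee_rot: [0.001, 0.146, 0.989, 0.0]
force: [-0.3, -0.4, -1.4]
grip_width: 0.279
```

```bash
python3 -c "
from h import *
gl()"
```

```text
t 21.07 own x 1.22 y 60.05 z 194.10 yang 73.24 F own [-0.18 -0.52 -1.4 ] M [-0.01 -0.01] g 0.279
```

move_arm([
  [[0,0,4],0,0.0],
  [[0,0,6],0,0.0],
  [[0,0,7],0,0.0],
  [[0,0,8],0,0.0],
  [[0,0,8.5],0,0.0],
  [[0,0,8.5],0,0.0],
])

```text
time_s: 21.82
eef_pos: [533.0, 282.2, 184.5]
ee_rot: [0.0, 0.146, 0.989, -0.0]
force: [0.2, 0.2, -1.1]
grip_width: 0.281
```

```bash
python3 -c "
from h import *
gl()"
```

```text
t 21.82 own x 0.98 y 59.83 z 184.55 yang 73.26 F own [ 0.17  0.26 -1.14] M [0.04 0.  ] g 0.281
```

It enters slot 5 freely (force still −1 N, already 1.8 mm below the other slots' contact height).

move_arm([
  [[0,0,2],0,0.0],
  [[0,0,4],0,0.0],
  [[0,0,6],0,0.0],
  [[0,0,6],0,0.0],
])

```text
time_s: 22.32
eef_pos: [532.9, 282.2, 178.3]
ee_rot: [-0.0, 0.146, 0.989, -0.0]
force: [-0.1, 0.2, -1.6]
grip_width: 0.276
```

```bash
python3 -c "
from h import *
gl()"
```

```text
t 22.32 own x 0.92 y 59.81 z 178.32 yang 73.26 F own [-0.14  0.12 -1.63] M [0.05 0.01] g 0.276
```

move_arm([
  [[0,0,2],0,0.0],
  [[0,0,4],0,0.0],
  [[0,0,6],0,0.0],
  [[0,0,8],0,0.0],
  [[0,0,8],0,0.0],
])

```text
time_s: 22.95
eef_pos: [532.9, 282.2, 170.4]
ee_rot: [-0.0, 0.146, 0.989, -0.0]
force: [0.8, -0.8, -1.7]
grip_width: 0.275
```

```bash
python3 -c "
from h import *
gl()"
```

```text
t 22.95 own x 0.92 y 59.82 z 170.37 yang 73.26 F own [ 0.99 -0.54 -1.69] M [-0.05 -0.03] g 0.275
```

move_arm([
  [[0,0,1],0,0.0],
  [[0,0,1.5],0,0.0],
  [[0,0,2],0,0.0],
  [[0,0,2],0,0.0],
  [[0,0,2],0,0.0],
])

```text
time_s: 23.58
eef_pos: [533.0, 282.2, 168.6]
ee_rot: [0.0, 0.146, 0.989, 0.0]
force: [0.4, -0.4, -1.9]
grip_width: 0.277
```

```bash
python3 -c "
from h import *
gl()"
```

```text
t 23.57 own x 0.97 y 59.86 z 168.58 yang 73.26 F own [ 0.49 -0.23 -1.86] M [-0.    0.04] g 0.277
```

move_arm([
  [[0,0,0.4],0,0.0],
  [[0,0,0.8],0,0.0],
  [[0,0,0.8],0,0.0],
])

```text
time_s: 23.95
eef_pos: [533.1, 282.2, 168.1]
ee_rot: [0.0, 0.146, 0.989, 0.0]
force: [-1.1, 0.4, 1.5]
grip_width: 0.279
```

```bash
python3 -c "
from h import *
gl();cap('side','side9')
im=cv2.imread('pics/side9.png');cv2.imwrite('pics/s1c.png',cv2.resize(im[100:220,170:270],None,fx=5,fy=5,interpolation=cv2.INTER_CUBIC))"
```

```text
t 23.95 own x 1.02 y 59.87 z 168.07 yang 73.26 F own [-1.21  0.06  1.54] M [-0.2   0.18] g 0.279
```

View pics/s1c.png

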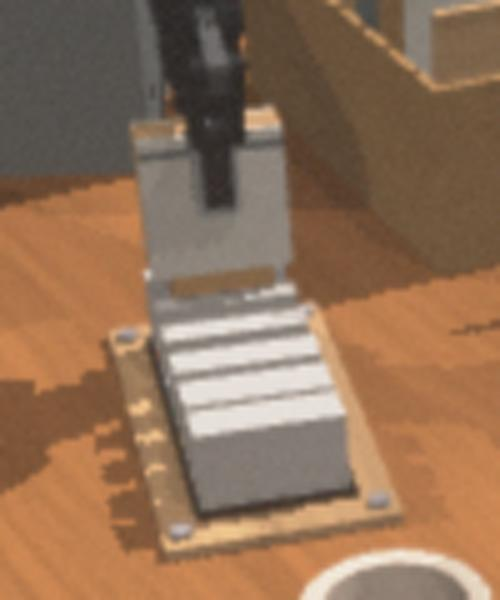

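move_arm([
  [[0,0,0],0,0.32],
  [[0,0,0],0,0.4],
  [[0,0,0],0,0.55],
  [[0,0,0],0,0.6],
  [[0,0,0],0,0.6],
  [[0,0,-20],0,0.6],
  [[0,0,-60],0,0.6],
  [[0,0,-110],0,0.6],
  [[0,0,-150],0,0.6],
  [[0,0,-150],0,0.6],
])

```text
time_s: 25.25
eef_pos: [533.5, 282.4, 321.1]
ee_rot: [0.003, 0.146, 0.989, 0.001]
force: [0.8, -1.0, -0.1]
grip_width: 0.6
```

```bash
python3 -c "
from h import *
gl();cap('side','side10');im,d=cap('top','top10')
im=cv2.imread('pics/side10.png');a=cv2.resize(im[100:220,170:270],(400,480),interpolation=cv2.INTER_CUBIC)
im=cv2.imread('pics/top10.png');b=cv2.resize(im[185:285,130:230],(400,480),interpolation=cv2.INTER_CUBIC)
cv2.imwrite('pics/s1c.png',np.hstack([a,b]))
d=np.load('pics/side10.npy');W=cloud('side',d);
for u,v in((200,124),(220,130),(222,122),(212,123)): print(u,v,W[v,u].round(0))"
```

```text
t 25.25 own x 1.38 y 60.19 z 321.07 yang 73.26 F own [ 1.01 -0.73 -0.08] M [-0.    0.03] g 0.600
200 124 [510. 296. 136.]
220 130 [548. 268. 122.]
222 122 [562. 282. 134.]
212 123 [537. 287. 136.]
```

View pics/s1c.png

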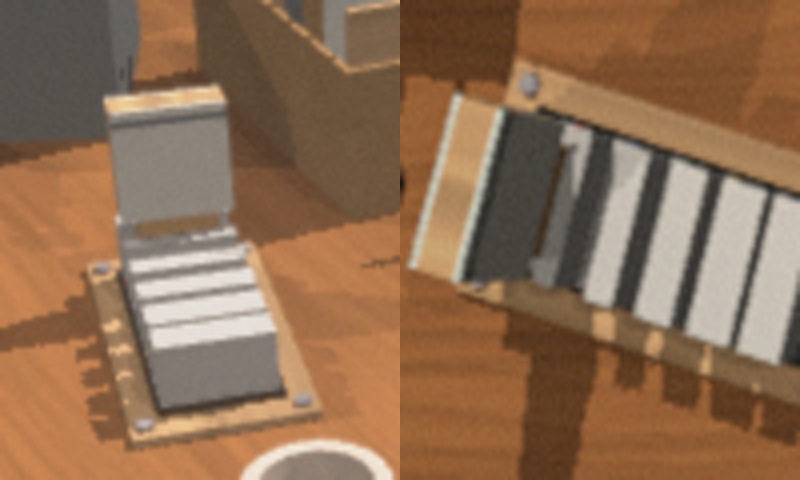

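View pics/side10.png

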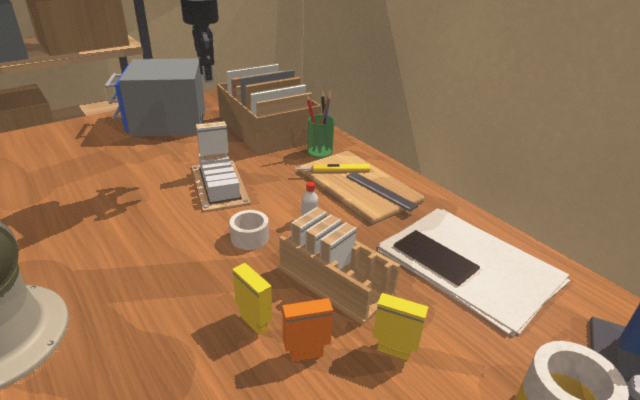

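```bash
python3 -c "
from h import *
print(ctrl.finish_job())"
```

```text
the job is handed in; nothing more can be done
None
```

The lone slab now stands upright and let go in slot 5, the widest, with its foot fully in and its collar resting on the gauge. I handed the job in at about 25 s of the 72 s allowed.

- **Slots 1 to 3:** each refused the foot at the same height. I held the press to about 5 N, and slid the foot sideways a little in slot 3 to rule out misalignment.
- **Slot 4:** it also refused, but the foot sat about 0.4 mm lower there and caught at the sides. The sideways search briefly raised the force to about 8 N vertical and 7 N sideways, which is more than I had meant to use.
- **Foot thickness:** an early, rougher camera reading suggested a 16 mm foot, which would have let the collar sink into slot 5. So I lifted the slab and measured it again in a side view. That gave about 20 mm, which also fits what slot 4 did.
- **Slot 5:** the foot went in without resistance. The collar met the gauge 18.2 mm below the height where the other slots had stopped it (foot length 18 mm), with about 3 N of contact.

After I let go and backed off, the slab's top measured about 136 mm above the table, as it should when fully home. The closing side view showed the other slabs and everything else on the table still in place.

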